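# Feel out an adapter block's blind bore on the pin gauge and hold it bore-up

## Task

The blue adapter block lies on its side and only one of its two ends has a blind bore. Pick it up and feel for the bore with the brass pin of the gauge (the pin sticks out on both sides of the post), slipping the bored end well onto the pin, at least 20 mm; then draw it off, turn the block so the bore faces straight up, and finish while still holding it like that in the gripper, still, in free air with its middle at least 15 cm above the bench. Leave the glassware and other things on the bench where they are.

Things in the scene. Friction and masses are not known exactly. Their poses are not given: they have to be found in the camera images.
- block: blue plastic square bar, 84 x 44 x 44 mm, about 0.2 kg, lying on a long face, pointing any way. Origin at its very middle (22 mm above the bench at the start), x along its length. A round blind bore, 22 mm across, 35 mm deep, runs in along the long axis from the middle of ONE end; the other end is solid. Whether the +x or -x end is bored is not told: feel it on the pin or look
- gauge: rigid pin gauge fixed to the bench, origin at the centre of its underside, z up: dark base plate 90 (x) x 70 (y) x 14 mm, aluminium post 30 x 30 mm, 94 mm high. A level brass pin of 10 mm diameter passes through the post along the gauge's y axis, 75 mm above the bench, sticking out 45 mm on each side. A red button marks the post's -x face
- pin_left (a point): centre of the flat tip of the brass pin on the gauge's +y side, 60 mm from the gauge's centre and 75 mm above the bench; axes as the gauge's
- pin_right (a point): centre of the flat tip of the brass pin on the gauge's -y side, 60 mm from the gauge's centre and 75 mm above the bench; axes as the gauge's
- flange: bystander: loose flat steel ring, 68 mm across, 12 mm thick; origin at the centre of its underside
- spatula: bystander: loose flat metal spatula with a wooden handle, about 180 mm long, lying along its x axis; origin at its underside
- beaker_a: bystander: loose glass beaker, 72 mm across, 90 mm high; origin at the centre of its underside
- beaker_b: bystander: loose glass beaker, 66 mm across, 80 mm high; origin at the centre of its underside
- bottle: bystander: loose amber jar, 60 mm across, 130 mm high; origin at the centre of its underside
- stopper: bystander: loose black rubber stopper, 36 mm across, 35 mm high; origin at the centre of its underside

How it is judged:
By the outcome, as a careful person would: the job done as asked, in the order asked, and still so for the second after the job is handed in, while the arm keeps its last pose, push and grip.
It also fails if it takes over 72 s, if anything falls off the work surface, if the arm or the gripper's body presses on something with over 40 N, if the wrist force passes 120 N, or if a joint passes its speed limit or range.

## Robot

A 6-joint arm with a two-finger parallel gripper is mounted at the origin on the work surface. World frame = base frame: x ahead of the robot, y to its left, z up, the work surface at z = 0. Lengths are in m, angles in rad, forces in N, time in s.
With the tool pointing down it reaches from about 0.425 to 1.125 m from the base axis. Payload 14.9 kg.
Tool frame: the origin (TCP) lies between the finger pads; the fingertips stand ahead of it and the grasp point (between the pads) lies 5 mm behind it (robot.tips_ahead is the z of the fingertips in the tool frame, in m); z points along the fingers, y is the line along which they close (so a half turn about z gives the same grasp; the last joint's range is limited). The gripper opens to 91 mm and grips with 3 to 60 N. Pads are 32 mm wide; open, the fingers measure 118 mm over their backs; the gripper's body (76 mm by 178 mm) begins 60 mm behind the grasp point.
Start: joints at [-1.269, 0.379, 1.734, -0, 1.028, -0.033], TCP at [0.23, -0.661, 0.228] pointing down, gripper open.
Joint ranges: [-2.77, 2.77], [-0.74, 2.19], [0, 2.66], [-1.06, 4.2], [0.31, 2.87], [-3.08, 3.08]. Speed limits (rad/s): [1.89, 1.89, 2.39, 3.14, 3.14, 3.14].

## Interface

Orientations are given as a unit quaternion [x, y, z, w].
In Python, from bench import robot gives the robot as it stands.
- The arm moves only by the shell command python3 -m pendant 'ROWS' [FORCE]. ROWS is text: rows parted by semicolons, each of 7 numbers parted by spaces: the turn, a rotation vector about the tool's x, y, z in degrees, then the shift along the tool's x, y, z in mm, then the gripper's target within -1 to 1 (fully open at 1, half-way at 0, shut at -1). A call has 1 to 5 rows; each row is the pose to reach, as a shift and turn from the pose commanded when the call began, along the tool's axes at that moment; what a row does not reach only later rows make up. A row lasts 1/10 s, in which the tool goes at most 50 mm and 8.59 degrees, less where a joint would pass 70% of its speed; a pose out of reach is approached as far as the arm can. A call with a gripper value outside its range is refused whole. The fingers move at their own pace and stop on an object; FORCE is the grip in N (left out, the last holds). Time passes only in rows, so rows that repeat a pose let the fingers close. It gives the time, the measured TCP pose, the force, the opening and the grip force at its end, in the units of the state.
- robot.observe(): the state, without advancing time (a new reading comes with each control period).
- robot.capture(name): name is "scene" or "top"; returns a dict with "frame" (400x640x3 uint8, red, green, blue), "fx", "fy", "cx", "cy" (pixels), "k1" (the pictures are not rectified: a ray, as slopes to the right and down, at radius r is drawn at 1 + k1 r^2 times it, then the intrinsics apply), "world_to_cam" (4x4, takes a point from world to camera coordinates). Camera axes: x right, y up, looking along -z (the intrinsics and any distortion apply to the point x, -y, -z); pixel columns grow to the right and rows downward; lengths in m; the calibration is good to about 2 mm. A picture is of the moment at which its call begins. There is no depth.
- robot.finish_job(): hands the job in; it is judged then, once.
The state is a dict: "time_s": time; "joint_pos": joint angles; "joint_velocities": joint speeds; "effort": joint torques, N m; "tcp_pos": TCP position; "eef_rot": TCP orientation; "wrist_force": force on the tool from outside, world axes, zero at the start; "moment": the same for the moment, N m; "width": opening from 0.0 (shut) to 1.0 (fully open); "finger_force": force on a finger pad.
Only numpy, scipy, OpenCV 4.12 (cv2) and the standard library are available. Lean on these libraries where they do the work, as an engineer would, in place of code of your own. Each camera call takes 0.05 s, during which the arm holds its last target. There are 200 camera calls.

## Working session

There is one attempt and no reset: what is moved stays moved. The work goes in short steps, Python scripts to look and compute and a shell command to move; the robot and the scene stay as the last step left them, time stands still between calls to the robot, and variables do not carry over. Pictures are saved under pics/ and viewed, at most 10 in all, crops included, and the job is handed in when it is done.

```bash
mkdir -p pics; ls; cat > h.py <<'E'
import numpy as np, cv2
from bench import robot
from scipy.spatial.transform import Rotation as R
def snap(name,fn):
    c=robot.capture(name); cv2.imwrite('pics/'+fn+'.png',c['frame'][:,:,::-1]); 
    np.save('pics/'+fn+'.npy',{k:v for k,v in c.items()},allow_pickle=True); return c
def load(fn): return np.load('pics/'+fn+'.npy',allow_pickle=True).item()
def ray(c,u,v):
    d=np.array([(u-c['cx'])/c['fx'],(v-c['cy'])/c['fy']]); s=d.copy()
    for _ in range(20): s=d/(1+c['k1']*(s@s))
    T=np.array(c['world_to_cam']); Rm=T[:3,:3]; o=-Rm.T@T[:3,3]
    return o,Rm.T@np.array([s[0],-s[1],-1])
def onz(c,u,v,z):
    o,d=ray(c,u,v); return o+d*(z-o[2])/d[2]
def proj(c,p):
    T=np.array(c['world_to_cam']); q=T[:3,:3]@np.array(p)+T[:3,3]; s=np.array([q[0],-q[1]])/-q[2]
    s=s*(1+c['k1']*(s@s)); return np.array([c['cx']+c['fx']*s[0],c['cy']+c['fy']*s[1]])
E
python3 - <<'E'
from h import *
for n in('scene','top'):
    c=snap(n,n+'0'); T=np.array(c['world_to_cam']); print(n,-T[:3,:3].T@T[:3,3],T[:3,:3].round(3).tolist(),c['fx'],c['k1'])
print(robot.observe(),robot.tips_ahead)
E
```

```text
pics
scene [1.12216864 0.62677009 0.71689556] [[-0.771, 0.637, 0.004], [-0.396, -0.484, 0.78], [0.499, 0.6, 0.625]] 482.9273564312758 0.03472311855247803
top [0.42034756 0.02699305 0.94935999] [[-0.06, -0.998, -0.006], [0.978, -0.06, 0.202], [-0.202, 0.006, 0.979]] 373.33348912797953 -0.02828388175891803
{'time_s': 0.1, 'joint_pos': array([-1.26929269e+00,  3.79363614e-01,  1.73471953e+00,  1.24619086e-05,
        1.02849261e+00, -3.33183480e-02]), 'joint_velocities': array([-0.00116363, -0.00076245, -0.0016193 ,  0.0003159 ,  0.00053385,
        0.00015783]), 'effort': array([ 4.88906939e-03, -7.65030026e+01, -4.35293984e+01,  6.53416710e-02,
        3.98419588e-02, -1.63425369e-05]), 'tcp_pos': array([ 0.22990485, -0.6608088 ,  0.22735001]), 'eef_rot': array([ 9.86019895e-01,  1.66626905e-01, -6.04288249e-05, -4.87853706e-04]), 'wrist_force': array([-0.20429941,  0.71510751,  0.83855963]), 'moment': array([-0.01384343,  0.00028773,  0.02406474]), 'finger_force': 0.0, 'width': 1.001161772100817} 0.014
```

View pics/top0.png

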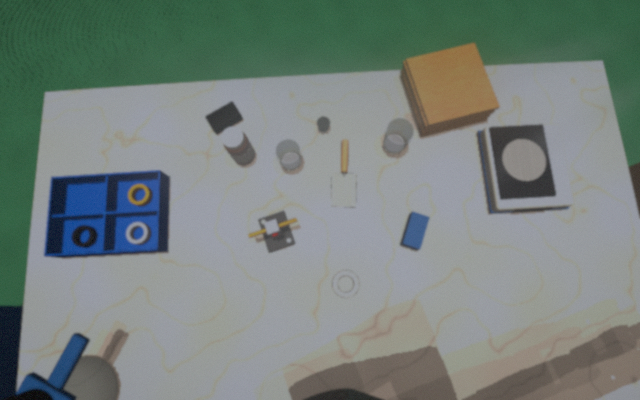

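View pics/scene0.png

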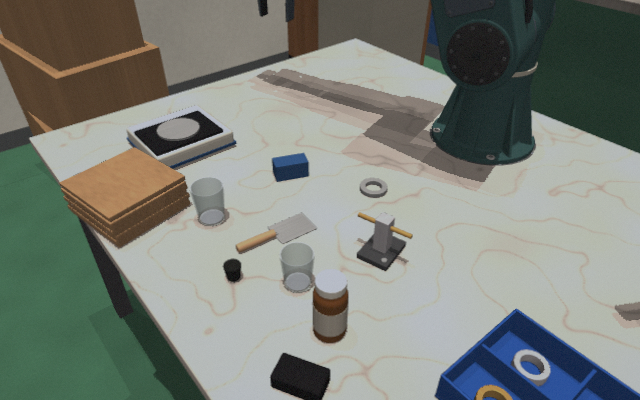

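The top view shows the block at about (415,231) and the gauge at (275,231), with the flange at (345,284). In the scene view the block is at (290,167) and the pin runs from (360,215) to (410,235). I'll zoom in on both.

```bash
python3 - <<'E'
from h import *
a=load('top0')['frame'][:,:,::-1]; b=load('scene0')['frame'][:,:,::-1]
f=lambda i,u,v,w,h,s:cv2.resize(i[v:v+h,u:u+w],None,fx=s,fy=s,interpolation=cv2.INTER_CUBIC)
t=np.hstack([f(a,385,200,60,60,6.5),f(a,245,200,60,60,6.5)]); s=np.hstack([f(b,260,140,60,60,6.5),f(b,350,190,70,60,6.5)[:, :390]])
im=np.vstack([t[:, :780],s[:, :780]]); im=cv2.resize(im,None,fx=.76,fy=.76); cv2.imwrite('pics/z.png',im); print(im.shape)
c=load('top0'); hsv=cv2.cvtColor(c['frame'],cv2.COLOR_RGB2HSV)
m=cv2.inRange(hsv,(100,110,40),(125,255,255)); m[:,:380]=0; m[:,450:]=0; m[:190]=0;m[270:]=0
n,l,st,ce=cv2.connectedComponentsWithStats(m); print(st,ce)
E
```

```text
(593, 593, 3)
[[     0      0    640    400 255456]
 [   403    213     25     35    544]] [[319.29620365 199.43475197]
 [415.20036765 230.13970588]]
```

View pics/z.png

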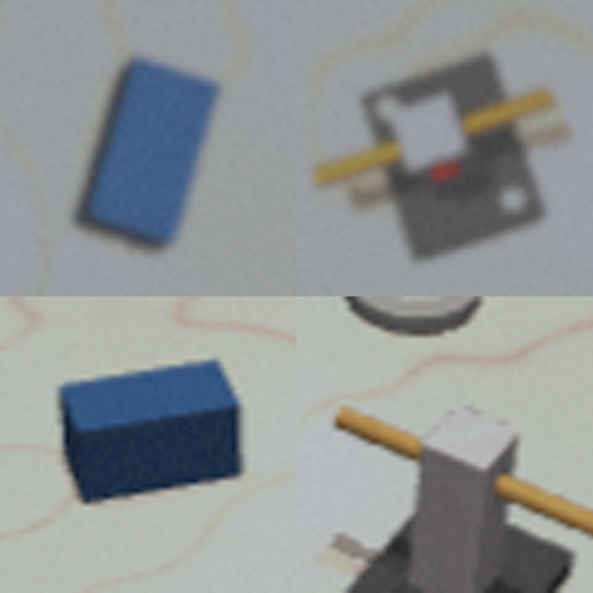

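The zoom gives the block's top-face corners, the pin tips at zoom pixels (315,173) and (552,98), and the red button on the side towards the robot. No bore can be made out yet.

```bash
python3 - <<'E'
from h import *
c=load('top0'); k=6.5*.76
g=lambda u,v,u0,z:onz(c,u/k-.5+u0,v/k-.5+200,z)
P=[g(u,v,385,.044) for u,v in((137,57),(218,85),(165,245),(88,212))]
P=np.array(P); ctr=P.mean(0); ax=(P[0]+P[1]-P[2]-P[3])[:2]; print('block',P.round(3).tolist(),ctr.round(4),np.degrees(np.arctan2(ax[1],ax[0])),np.linalg.norm(ax)/2)
o=245-300/k+1.0  # approx
L=g(315-296.5,173,245,.075);Rr=g(552-296.5,98,245,.075); d=(L-Rr)[:2]
print('pins',L,Rr,np.linalg.norm(d),'gauge yaw',np.degrees(np.arctan2(d[1],d[0]))-90,'ctr',(L+Rr)/2)
s=load('scene0')
for q in(L,Rr): print(proj(s,q))
q=R.from_quat(robot.observe()['eef_rot']).as_matrix(); print(q.round(3))
for n,u,v in(('flange',345,284),('beakA',396,147),('beakB',290,163),('spat',344,190),('bottle',243,160)): print(n,onz(c,u,v,0.0).round(3))
p=ctr+[0,0,.30-ctr[2]]; t=robot.observe()['tcp_pos']; print(p,q.T@(np.array([ctr[0],ctr[1],.22])-t)*1000)
E
```

```text
block [[0.579, -0.192, 0.044], [0.563, -0.231, 0.044], [0.485, -0.196, 0.044], [0.504, -0.16, 0.044]] [ 0.5326 -0.1948  0.044 ] -23.72752975602292 0.08366307885987578
pins [0.54117303 0.20705101 0.075     ] [0.57059171 0.09233448 0.075     ] 0.11842863268147853 gauge yaw 14.383357859403745 ctr [0.55588237 0.14969275 0.075     ]
[410.39842906 236.31483604]
[358.97449933 213.11307369]
[[ 0.944  0.329 -0.   ]
 [ 0.329 -0.944  0.001]
 [ 0.    -0.001 -1.   ]]
flange [ 0.413 -0.016  0.   ]
beakA [ 0.764 -0.178  0.   ]
beakB [ 0.736  0.108 -0.   ]
spat [ 0.654 -0.03   0.   ]
bottle [0.753 0.233 0.   ]
[ 0.5326224  -0.19475448  0.3       ] [ 439.05070229 -340.69590357    7.70370496]
```

```bash
cat >> h.py <<'E'
def rot_down(yaw): # tool x at world yaw deg, z down
    x=np.array([np.cos(np.radians(yaw)),np.sin(np.radians(yaw)),0]); z=np.array([0,0,-1.]); return np.c_[x,np.cross(z,x),z]
def goal(p,Rt):
    o=robot.observe(); Rc=R.from_quat(o['eef_rot']); t=o['tcp_pos']
    print('t',round(o['time_s'],2),'tcp',t.round(4),'turn',np.degrees((Rc.inv()*R.from_matrix(Rt)).as_rotvec()).round(1),'shift',(Rc.inv().apply(np.array(p)-t)*1000).round(1),'w',o['width'],'F',o['wrist_force'].round(1))
E
python3 -m pendant '0 0 8.5 88 -68 0 1; 0 0 17 176 -136 0 1; 0 0 25.5 264 -204 0 1; 0 0 34 352 -272 0 1; 0 0 42.9 439 -341 0 1'
python3 -c "
from h import *
goal([.5326,-.1948,.22],rot_down(-23.7))"
```

```text
time_s: 0.6
tcp_pos: [0.3659, -0.4516, 0.2277]
eef_rot: [0.979, -0.203, -0.0, -0.0]
wrist_force: [0.7, -0.5, 0.5]
width: 0.996
finger_force: 0.0
t 0.6 tcp [ 0.3659 -0.4516  0.2277] turn [-0.   0.   0.3] shift [  51.  -301.9    7.8] w 0.9957661089973343 F [ 0.7 -0.5  0.5]
```

```bash
python3 -m pendant '0 0 0 10 -60 0 1; 0 0 0 20 -120 0 1; 0 0 0 30 -180 0 1; 0 0 0 42 -240 0 1; 0 0 0 51 -302 8 1'
python3 -m pendant '0 0 0 0 0 0 1; 0 0 0 0 0 0 1; 0 0 0 0 0 0 1'
python3 -c "
from h import *
goal([.5326,-.1948,.1],rot_down(-23.7)); snap('top','top1')"
```

```text
time_s: 1.1
tcp_pos: [0.5012, -0.2415, 0.2246]
eef_rot: [0.98, -0.2, 0.0, 0.0]
wrist_force: [-0.3, -1.0, -0.1]
width: 1.0
finger_force: 0.0
time_s: 1.4
tcp_pos: [0.4998, -0.2439, 0.2241]
eef_rot: [0.98, -0.2, -0.0, 0.0]
wrist_force: [-0.4, -0.9, -0.1]
width: 1.005
finger_force: 0.0
t 1.4 tcp [ 0.4998 -0.2439  0.2241] turn [0.  0.  0.6] shift [ 11.  -58.  124.1] w 1.0049767971029593 F [-0.4 -0.9 -0.1]
```

```bash
python3 -m pendant '0 0 0.6 5 -29 0 1; 0 0 0.6 11 -58 0 1; 0 0 0.6 11 -58 40 1; 0 0 0.6 11 -58 85 1; 0 0 0.6 11 -58 124 1'
python3 -m pendant '0 0 0 0 0 0 1; 0 0 0 0 0 0 1'
python3 -c "
from h import *
goal([.5326,-.1948,.021],rot_down(-23.7)); snap('scene','scene1')
c=load('scene1')['frame'][80:230,200:400,::-1]; cv2.imwrite('pics/z2.png',cv2.resize(c,None,fx=4,fy=4,interpolation=2))"
```

```text
time_s: 1.95
tcp_pos: [0.5325, -0.1953, 0.0987]
eef_rot: [0.979, -0.206, 0.0, 0.0]
wrist_force: [-0.0, -1.1, -0.5]
width: 1.001
finger_force: 0.0
time_s: 2.15
tcp_pos: [0.5329, -0.1951, 0.1007]
eef_rot: [0.979, -0.205, -0.0, -0.0]
wrist_force: [0.6, 0.3, 0.8]
width: 0.998
finger_force: 0.0
t 2.15 tcp [ 0.5329 -0.1951  0.1007] turn [ 0.  0. -0.] shift [-0.3 -0.2 79.7] w 0.9978640826299265 F [0.6 0.3 0.8]
```

View pics/z2.png

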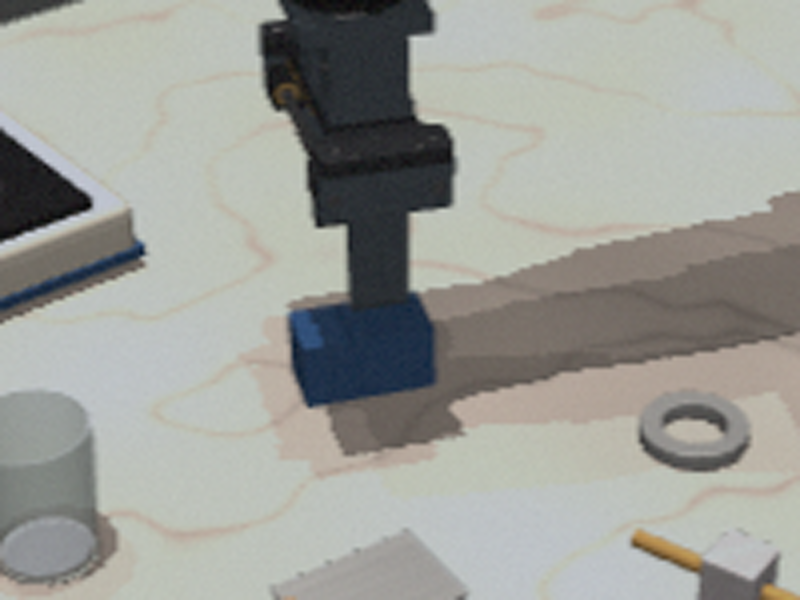

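The gripper is centred over the block at (360,350). I'll go down, grip and lift.

```bash
python3 -m pendant '0 0 0 0 0 35 1; 0 0 0 0 0 65 1; 0 0 0 0 0 80 1; 0 0 0 0 0 80 1; 0 0 0 0 0 80 1'
python3 -m pendant '0 0 0 0 0 0 -1; 0 0 0 0 0 0 -1; 0 0 0 0 0 0 -1; 0 0 0 0 0 0 -1; 0 0 0 0 0 0 -1' 35
python3 -m pendant '0 0 0 0 0 0 -1; 0 0 0 0 0 -30 -1; 0 0 0 0 0 -75 -1; 0 0 0 0 0 -120 -1; 0 0 0 0 0 -160 -1'
```

```text
time_s: 2.7
tcp_pos: [0.534, -0.1947, 0.0217]
eef_rot: [0.979, -0.205, 0.001, 0.0]
wrist_force: [-0.1, 0.6, -0.0]
width: 0.998
finger_force: 0.0
time_s: 3.2
tcp_pos: [0.5332, -0.1942, 0.0204]
eef_rot: [0.979, -0.205, 0.0, 0.0]
wrist_force: [0.0, 0.6, -0.4]
width: 0.592
finger_force: 0.0
time_s: 3.7
tcp_pos: [0.5328, -0.1941, 0.182]
eef_rot: [0.979, -0.205, -0.0, -0.0]
wrist_force: [0.6, 0.2, -2.1]
width: 0.482
finger_force: 35.0
```

```bash
python3 -m pendant '0 0 -8 0 0 0 -1; 0 0 -16 0 0 0 -1; 0 0 -24 0 0 0 -1; 0 0 -32 0 0 0 -1; 0 0 -40 0 0 0 -1'
python3 -m pendant '0 0 -8 0 0 0 -1; 0 0 -16 0 0 0 -1; 0 0 -24 0 0 0 -1; 0 0 -32 0 0 0 -1; 0 0 -38 0 0 0 -1'
python3 -m pendant '0 0 0 0 0 0 -1; 0 0 0 0 0 0 -1'
python3 -c "
from h import *
goal([.595,-.01,.182],rot_down(104.4)); snap('scene','scene2')
c=load('scene2')['frame'][60:210,200:400,::-1]; cv2.imwrite('pics/z3.png',cv2.resize(c,None,fx=4,fy=4,interpolation=2))"
```

```text
time_s: 4.2
tcp_pos: [0.5328, -0.1941, 0.1799]
eef_rot: [0.989, 0.145, -0.0, -0.0]
wrist_force: [0.4, -0.9, -2.0]
width: 0.48
finger_force: 35.0
time_s: 4.7
tcp_pos: [0.5327, -0.1941, 0.1799]
eef_rot: [0.888, 0.459, -0.0, -0.0]
wrist_force: [-0.3, -0.4, -2.7]
width: 0.48
finger_force: 35.0
time_s: 4.9
tcp_pos: [0.5329, -0.1941, 0.18]
eef_rot: [0.89, 0.455, -0.0, -0.0]
wrist_force: [-0.5, -0.6, -2.1]
width: 0.485
finger_force: 35.0
t 4.9 tcp [ 0.5329 -0.1941  0.18  ] turn [ -0.   -0.  -50.2] shift [185.7 -57.4  -2. ] w 0.48517981824362794 F [-0.5 -0.6 -2.1]
```

View pics/z3.png

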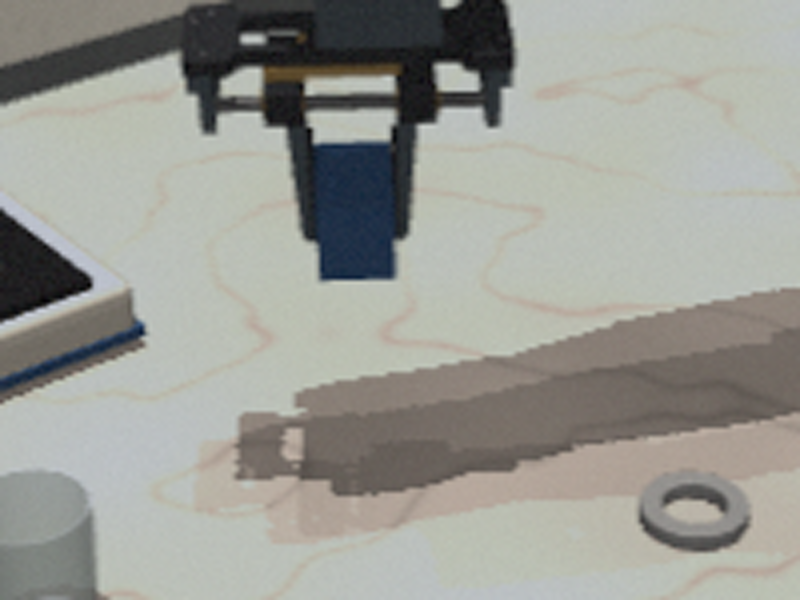

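The block's near (+x) end, at about (357,245), looks plain. I'll check this with a contrast stretch and a predicted bore position.

```bash
python3 - <<'E'
from h import *
c=load('scene2'); o=robot.observe(); Rc=R.from_quat(o['eef_rot']).as_matrix(); t=o['tcp_pos']
for x in((42,0,0),(42,22,-22),(42,22,22),(42,-22,22),(42,0,22),(-42,22,-22),(42,-22,-22)):
    print(x,proj(c,t+Rc@(np.array(x)+[0,0,-3])/1000).round(1))
f=c['frame'][90:135,270:305].astype(int).sum(2)
print('\n'.join(' '.join('%3d'%v for v in r[6:32]) for r in f[5:]))
E
```

```text
(42, 0, 0) [288.9 118. ]
(42, 22, -22) [278.6 109.5]
(42, 22, 22) [279.6 126.9]
(42, -22, 22) [298.9 126.3]
(42, 0, 22) [289.3 126.6]
(-42, 22, -22) [278.6  92.4]
(42, -22, -22) [298.5 108.9]
125  93 415 502 449 446 447 450 450 447 445 447 402 351 349 356 354 350 348 348 351 269  66 118 139 139
128  69 191 216 157 153 157 136 142 150 155 155 150 160 153 152 147 166 157 161 155 167 151 115 140 129
122  75  92 123 143 155 156 167 164 158 159 157 165 159 158 152 138 138 140 129 140 164 152 102 141 129
131  83 110 126 123 139 143 154 151 164 143 130 133 137 139 150 131 130 135 132 134 129  88 118 141 148
113  81  74 115 141 139 146 135 143 143 132 142 139 139 128 142 140 142 132 141 131 114  75 117 145 141
138 105  92 125 130 136 144 142 136 130 137 140 137 137 135 146 133 130 135 145 137 123  71 117 136 148
126  94  95 120 145 128 146 141 130 142 140 143 139 155 142 135 139 147 137 137 142 130  88 107 143 144
113  85 110 117 139 139 140 137 135 148 142 136 118 138 141 128 132 132 136 137 137 131  92 118 149 145
127  97 110 134 126 144 117 134 131 134 138 140 136 141 133 139 132 134 152 
[... 2551 characters left out ...]
 132 147 133 142 144 143 147 144 150 157 139 141 148 146 147 275 470 557 556
551 556 559 454 212 155 155 155 150 147 140 143 148 137 149 197 247 248 252 243 241 243 360 503 548 551
554 555 559 508 442 450 491 542 539 543 547 544 542 543 545 543 538 544 543 545 547 540 544 563 551 554
551 559 564 566 552 554 554 556 562 557 561 557 561 560 557 565 559 563 557 560 561 557 558 559 560 548
562 563 556 565 562 559 559 553 560 559 558 556 563 558 560 555 562 561 563 561 561 560 559 564 556 555
558 556 557 560 555 554 559 555 559 556 556 554 562 557 558 562 555 559 561 557 560 561 563 558 555 541
559 552 558 558 555 556 556 555 559 558 559 554 559 559 558 558 558 556 563 556 555 562 555 556 563 550
```

The face is uniform, so the +x end is plain and the bore should be at -x. The block also sits about 4 mm below the TCP. I'll turn it so that -x leads towards the right pin.

```bash
python3 -m pendant '0 0 8 0 0 0 -1; 0 0 16 0 0 0 -1; 0 0 24 0 0 0 -1; 0 0 32 0 0 0 -1; 0 0 40 0 0 0 -1' >/dev/null
python3 -m pendant '0 0 8 0 0 0 -1; 0 0 16 0 0 0 -1; 0 0 24 0 0 0 -1; 0 0 32 0 0 0 -1; 0 0 40 0 0 0 -1' >/dev/null
python3 -m pendant '0 0 8 0 0 0 -1; 0 0 16 0 0 0 -1; 0 0 24 0 0 0 -1; 0 0 32 0 0 0 -1; 0 0 40 0 0 0 -1'
python3 -c "
from h import *
goal([.5873,.0274,.18],rot_down(-75.6))"
```

```text
time_s: 6.45
tcp_pos: [0.533, -0.1942, 0.1801]
eef_rot: [0.838, -0.545, -0.0, 0.0]
wrist_force: [-0.2, 0.2, -2.4]
width: 0.482
finger_force: 35.0
t 6.45 tcp [ 0.533  -0.1942  0.1801] turn [0.  0.  9.5] shift [-1.806e+02 -1.394e+02  1.000e-01] w 0.4818133829875165 F [-0.2  0.2 -2.4]
```

```bash
python3 -m pendant '0 0 2 -36 -28 0 -1; 0 0 4 -72 -56 0 -1; 0 0 6 -108 -84 0 -1; 0 0 8 -146 -112 0 -1; 0 0 9.5 -181 -139 0 -1' >/dev/null
python3 -m pendant '0 0 0 0 0 0 -1; 0 0 0 0 0 50 -1; 0 0 0 0 0 90 -1; 0 0 0 0 0 101 -1; 0 0 0 0 0 101 -1'
python3 -c "
from h import *
goal([.5873,.0274,.079],rot_down(-75.6)); c=snap('scene','scene3'); d=snap('top','top3')
a=cv2.resize(c['frame'][120:270,280:440,::-1],None,fx=4,fy=4,interpolation=2)
b=cv2.resize(d['frame'][190:270,230:337,::-1],None,fx=5.6,fy=5.6,interpolation=2)
b=cv2.resize(d['frame'][190:290,245:295,::-1],None,fx=4,fy=6,interpolation=2) if 0 else cv2.resize(d['frame'][170:290,240:290],None,fx=1,fy=1)
cv2.imwrite('pics/z4.png',a)"
```

```text
time_s: 7.45
tcp_pos: [0.5841, 0.0276, 0.0781]
eef_rot: [0.792, -0.61, -0.001, 0.001]
wrist_force: [-0.2, 0.2, -1.1]
width: 0.481
finger_force: 35.0
t 7.45 tcp [0.5841 0.0276 0.0781] turn [0.2 0.  0.4] shift [ 1.  -3.1 -0.9] w 0.4813978069264304 F [-0.2  0.2 -1.1]
```

View pics/z4.png

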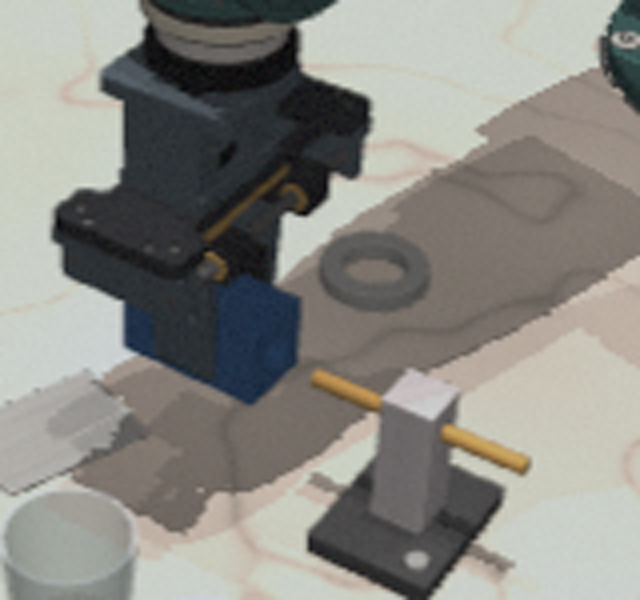

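A faint darker disc, the bore, shows on the leading end at about (275,352). The pin tip is at (318,379). I'll take an enhanced close-up from both cameras for a fine alignment.

```bash
python3 - <<'E'
from h import *
c=load('scene3'); d=load('top3')
g=lambda f,u,v,w,h,s,k:np.clip(cv2.resize(f['frame'][v:v+h,u:u+w,::-1],None,fx=s,fy=s,interpolation=cv2.INTER_CUBIC).astype(float)*k,0,255)
a=g(c,305,180,60,60,8,2.6); b=g(d,250,200,40,60,8,1.4)
im=np.hstack([a,b]); cv2.imwrite('pics/z5.png',im); print(im.shape)
o=robot.observe(); Rc=R.from_quat(o['eef_rot']).as_matrix(); t=o['tcp_pos']
for x in((-42,0,0),(-42,22,22),(-42,-22,22),(-42,22,-22),(-42,-22,-22)):
    q=t+Rc@(np.array(x)+[0,0,4])/1000
    print(x,((proj(c,q)-[305,180]+.5)*8).round(0),((proj(d,q)-[250,200]+.5)*8+[480,0]).round(0))
E
```

```text
(480, 800, 3)
(-42, 0, 0) [360. 225.] [933. 137.]
(-42, 22, 22) [401. 247.] [960. 218.]
(-42, -22, 22) [310. 334.] [916.  82.]
(-42, 22, -22) [409. 117.] [952. 196.]
(-42, -22, -22) [317. 203.] [906.  54.][ WARN:0@0.189] global loadsave.cpp:1063 imwrite_ Unsupported depth image for selected encoder is fallbacked to CV_8U.
```

View pics/z5.png

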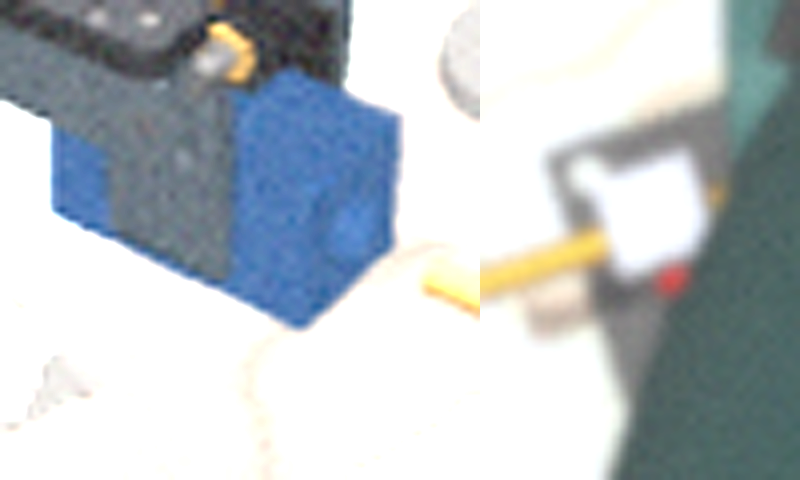

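The bore is clearly visible as a lighter disc at (348,220), on the -x end. Next I'll compare it with the extended pin line.

```bash
python3 - <<'E'
from h import *
c=load('scene3'); L=np.array([.5412,.2071,.075]);Rr=np.array([.5706,.0923,.075]); u=(Rr-L)/np.linalg.norm(Rr-L)
print('tip',proj(c,Rr),'left',proj(c,L))
for s in(.02,.025,.03): print(s,proj(c,Rr+u*s))
q=Rr+u*.025; e=np.cross([0,0,1],u)
print('dz5',proj(c,q+[0,0,.005])-proj(c,q),'dlat5 (e=%s)'%e.round(2),proj(c,q+e*.005)-proj(c,q))
goal(Rr+u*.067+[0,0,.004],rot_down(-75.6))
E
```

```text
tip [358.96009962 213.10637864] left [410.4079468  236.33407051]
0.02 [350.83762383 209.43867597]
0.025 [348.83038099 208.53228196]
0.03 [346.83234238 207.63003485]
dz5 [ 0.10266177 -1.85234126] dlat5 (e=[ 0.97  0.25 -0.  ]) [-1.32150102  1.23074953]
t 7.55 tcp [0.586  0.0277 0.0807] turn [-0.1 -0.   0.4] shift [ 0.6 -1.1  1.7] w 0.4802146943628763 F [-0.   0.9 -1.3]
```

```bash
python3 -m pendant '0 0 0.4 0 -1 3 -1; 0 0 0.4 0 -1 3 -1; 0 0 0.4 -8 -1 3 -1; 0 0 0.4 -16 -1 3 -1; 0 0 0.4 -22 -1 3 -1'
python3 -m pendant '0 0 0 -3 0 0 -1; 0 0 0 -6 0 0 -1; 0 0 0 -9 0 0 -1; 0 0 0 -12 0 0 -1; 0 0 0 -15 0 0 -1'
python3 -c "
from h import *
Rr=np.array([.5706,.0923,.075]);u=np.array([.2485,-.9686,0])
goal(Rr+u*.042+[0,0,.004],rot_down(-75.6))"
```

```text
time_s: 8.05
tcp_pos: [0.5801, 0.0504, 0.0764]
eef_rot: [0.791, -0.612, 0.0, -0.0]
wrist_force: [0.4, 0.8, -1.6]
width: 0.478
finger_force: 35.0
time_s: 8.55
tcp_pos: [0.5765, 0.0642, 0.0762]
eef_rot: [0.79, -0.612, -0.0, 0.0]
wrist_force: [-0.6, -0.2, -3.0]
width: 0.48
finger_force: 35.0
t 8.55 tcp [0.5765 0.0642 0.0762] turn [0.  0.  0.1] shift [13.3 -1.2 -2.8] w 0.4800507306395726 F [-0.6 -0.2 -3. ]
```

No contact force at about 12 mm of estimated depth, so I'll go on.

```bash
python3 -m pendant '0 0 0 -3 0 0 -1; 0 0 0 -6 0 0 -1; 0 0 0 -9 0 0 -1; 0 0 0 -12 0 0 -1; 0 0 0 -15 0 0 -1'
python3 -m pendant '0 0 0 0 0 0 -1; 0 0 0 0 0 0 -1'
python3 -c "
from h import *
Rr=np.array([.5706,.0923,.075]);u=np.array([.2485,-.9686,0])
goal(Rr+u*.042+[0,0,.004],rot_down(-75.6)); c=snap('scene','scene4')
cv2.imwrite('pics/z6.png',np.clip(cv2.resize(c['frame'][170:250,310:430,::-1],None,fx=6,fy=6,interpolation=2)*1.6,0,255).astype('uint8'))"
```

```text
time_s: 9.05
tcp_pos: [0.5728, 0.0788, 0.0762]
eef_rot: [0.791, -0.612, -0.0, -0.0]
wrist_force: [-0.0, 0.1, -2.7]
width: 0.481
finger_force: 35.0
time_s: 9.25
tcp_pos: [0.5728, 0.0786, 0.0762]
eef_rot: [0.791, -0.612, 0.0, -0.0]
wrist_force: [-0.3, 0.3, -2.5]
width: 0.481
finger_force: 35.0
t 9.25 tcp [0.5728 0.0786 0.0762] turn [-0.  -0.   0.1] shift [28.2 -1.2 -2.8] w 0.48081344079840677 F [-0.3  0.3 -2.5]
```

View pics/z6.png

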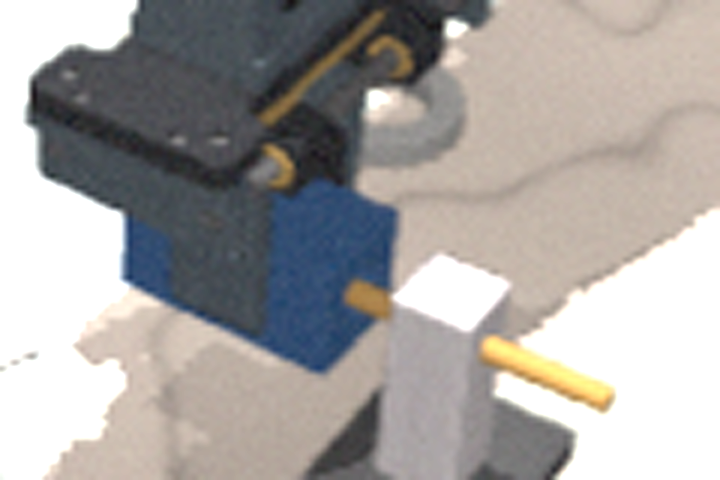

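The pin enters the bored end at (350,293), with about 18 mm showing before the post. I'll push 3 mm more, then draw off.

```bash
python3 -m pendant '0 0 0 -3 0 0 -1; 0 0 0 -3 0 0 -1; 0 0 0 -3 0 0 -1; 0 0 0 -3 0 0 -1; 0 0 0 -3 0 0 -1'
python3 -m pendant '0 0 0 6 0 0 -1; 0 0 0 14 0 0 -1; 0 0 0 24 0 0 -1; 0 0 0 36 0 0 -1; 0 0 0 50 0 0 -1'
python3 -m pendant '0 0 0 15 0 0 -1; 0 0 0 25 0 0 -1; 0 0 0 25 0 -45 -1; 0 0 0 25 0 -95 -1; 0 0 0 25 0 -140 -1'
python3 -m pendant '0 0 0 0 0 -45 -1; 0 0 0 0 0 -90 -1; 0 0 0 0 0 -120 -1; 0 0 0 0 0 -120 -1'
python3 -c "
from h import *
o=robot.observe(); print(o['joint_pos'].round(2), o['wrist_force'])"
```

```text
time_s: 9.8
tcp_pos: [0.5721, 0.0814, 0.0762]
eef_rot: [0.791, -0.612, -0.0, 0.0]
wrist_force: [0.3, -0.7, -2.9]
width: 0.478
finger_force: 35.0
time_s: 10.3
tcp_pos: [0.5848, 0.0319, 0.0762]
eef_rot: [0.791, -0.612, 0.0, 0.0]
wrist_force: [-0.3, 0.6, -1.0]
width: 0.48
finger_force: 35.0
time_s: 10.8
tcp_pos: [0.5908, 0.0082, 0.2181]
eef_rot: [0.79, -0.613, -0.0, 0.0]
wrist_force: [0.7, -0.9, -3.1]
width: 0.477
finger_force: 35.0
time_s: 11.2
tcp_pos: [0.5927, 0.0083, 0.3411]
eef_rot: [0.79, -0.613, 0.003, -0.002]
wrist_force: [0.1, -0.1, -1.6]
width: 0.483
finger_force: 35.0
[-0.03  0.09  1.88 -0.    1.17  2.86] [ 0.08384006 -0.06345586 -1.59968458]
```

```bash
for i in 1; do :; done
python3 -m pendant '0 0 -8 0 0 0 -1; 0 0 -16 0 0 0 -1; 0 0 -24 0 0 0 -1; 0 0 -32 0 0 0 -1; 0 0 -40 0 0 0 -1' >/dev/null
python3 -m pendant '0 0 -8 0 0 0 -1; 0 0 -16 0 0 0 -1; 0 0 -24 0 0 0 -1; 0 0 -32 0 0 0 -1; 0 0 -40 0 0 0 -1' >/dev/null
python3 -m pendant '0 0 -8 0 0 0 -1; 0 0 -16 0 0 0 -1; 0 0 -24 0 0 0 -1; 0 0 -32 0 0 0 -1; 0 0 -40 0 0 0 -1' >/dev/null
python3 -m pendant '0 0 -8 0 0 0 -1; 0 0 -16 0 0 0 -1; 0 0 -24 0 0 0 -1; 0 0 -32 0 0 0 -1; 0 0 -40 0 0 0 -1' >/dev/null
python3 -m pendant '0 0 -8 0 0 0 -1; 0 0 -16 0 0 0 -1; 0 0 -24 0 0 0 -1; 0 0 -32 0 0 0 -1; 0 0 -40 0 0 0 -1' >/dev/null
python3 -m pendant '0 0 -8 0 0 0 -1; 0 0 -16 0 0 0 -1; 0 0 -24 0 0 0 -1; 0 0 -32 0 0 0 -1; 0 0 -40 0 0 0 -1' 
python3 -c "
from h import *
goal([.9,0,.5],np.c_[[0,0,-1],[0,1,0],[1,0,0]]); goal([.6,0,.4],rot_down(180)); print(robot.observe()['joint_pos'].round(2))"
```

```text
time_s: 14.2
tcp_pos: [0.5904, 0.0084, 0.3347]
eef_rot: [0.132, 0.991, -0.0, -0.001]
wrist_force: [0.5, 0.3, -1.5]
width: 0.481
finger_force: 35.0
t 14.2 tcp [0.5904 0.0084 0.3347] turn [-12.  -89.5 -11.9] shift [-300.7   73.1 -165.8] w 0.4806276432156119 F [ 0.5  0.3 -1.5]
t 14.2 tcp [0.5904 0.0084 0.3347] turn [ -0.   -0.1 -15.2] shift [-11.4  -5.6 -65.3] w 0.4806276432156119 F [ 0.5  0.3 -1.5]
[-0.03  0.09  1.88  0.    1.17 -1.33]
```

```bash
python3 -m pendant '0 0 -8 -20 0 -15 -1; 0 0 -15.2 -40 8 -30 -1; 0 0 -15.2 -80 20 -60 -1; 0 0 -15.2 -120 30 -90 -1; 0 0 -15.2 -160 40 -100 -1' >/dev/null
python3 -m pendant '0 -8 0 -20 0 -10 -1; 0 -16 0 -40 0 -20 -1; 0 -24 0 -60 0 -30 -1; 0 -32 0 -80 0 -40 -1; 0 -40 0 -100 0 -50 -1'
python3 -c "
from h import *
goal([.95,0,.5],np.c_[[0,0,-1],[0,1,0],[1,0,0]]);print(robot.observe()['joint_pos'].round(2))"
```

```text
time_s: 15.2
tcp_pos: [0.8562, 0.0033, 0.4854]
eef_rot: [0.003, 0.939, -0.001, 0.344]
wrist_force: [1.3, -0.1, -2.4]
width: 0.48
finger_force: 35.0
t 15.2 tcp [0.8562 0.0033 0.4854] turn [ -0.3 -49.8  -0.1] shift [-81.1  -2.7  49.5] w 0.4803343949376476 F [ 1.3 -0.1 -2.4]
[-0.03  0.21  1.59  0.02  0.64 -1.61]
```

```bash
python3 -m pendant '0 -8 0 -22 0 3 -1; 0 -16 0 -44 0 6 -1; 0 -24 0 -66 0 10 -1; 0 -32 0 -88 0 14 -1; 0 -40 0 -110 0 18 -1'
python3 -m pendant '0 -8 0 0 0 0 -1; 0 -9.8 0 0 0 0 -1; 0 -9.8 0 0 0 0 -1; 0 -9.8 0 0 0 0 -1'
python3 -c "
from h import *
goal([.95,0,.55],np.c_[[0,0,-1],[0,1,0],[1,0,0]]);print(robot.observe()['joint_pos'].round(2))"
```

```text
time_s: 15.7
tcp_pos: [0.9645, -0.0134, 0.5915]
eef_rot: [-0.016, 0.848, 0.023, 0.529]
wrist_force: [-0.1, 0.8, -1.5]
width: 0.481
finger_force: 35.0
time_s: 16.1
tcp_pos: [0.9639, -0.0466, 0.605]
eef_rot: [-0.039, 0.811, 0.058, 0.58]
wrist_force: [-0.4, -0.0, -2.7]
width: 0.48
finger_force: 35.0
t 16.1 tcp [ 0.9639 -0.0466  0.605 ] turn [  7.8 -18.8  -1.6] shift [56.7 45.2 11. ] w 0.4801803633470532 F [-0.4 -0.  -2.7]
[-0.14  0.27  1.51  1.13  0.31 -2.72]
```

```bash
cat >> h.py <<'E'
def pitch(s):
    s=np.radians(s); return np.c_[[np.cos(s),0,-np.sin(s)],[0,1,0],[np.sin(s),0,np.cos(s)]]
E
python3 -c "
from h import *
goal([.96,0,.84],pitch(109));goal([.97,0,1.0],pitch(90))"
```

```text
t 16.1 tcp [ 0.9639 -0.0466  0.605 ] turn [ 8.   0.2 -0.2] shift [-220.9   58.1  -72.3] w 0.4801803633470532 F [-0.4 -0.  -2.7]
t 16.1 tcp [ 0.9639 -0.0466  0.605 ] turn [  7.8 -18.8  -1.6] shift [-375.6   64.6 -114.1] w 0.4801803633470532 F [-0.4 -0.  -2.7]
```

```bash
python3 -m pendant '1 0 0 -40 11 -14 -1; 3 0 0 -80 22 -28 -1; 5 0 0 -120 34 -42 -1; 6 0 0 -160 46 -57 -1; 8 0 0 -221 58 -72 -1'
python3 -m pendant '0 0 0 0 0 0 -1; 0 0 0 0 0 0 -1'
python3 -c "
from h import *
goal([.97,0,1.0],pitch(90));print(robot.observe()['joint_pos'].round(2))"
```

```text
time_s: 16.6
tcp_pos: [0.959, -0.0043, 0.8063]
eef_rot: [0.003, 0.814, 0.0, 0.581]
wrist_force: [2.0, -0.5, -3.3]
width: 0.478
finger_force: 35.0
time_s: 16.8
tcp_pos: [0.9591, -0.0035, 0.8073]
eef_rot: [0.001, 0.813, 0.002, 0.582]
wrist_force: [0.1, -0.5, -3.8]
width: 0.48
finger_force: 35.0
t 16.8 tcp [ 0.9591 -0.0035  0.8073] turn [  0.  -18.8  -0.2] shift [-185.9    4.2  -51.8] w 0.48004984492263936 F [ 0.1 -0.5 -3.8]
[-0.04  0.21  1.24  0.09  0.45 -1.66]
```

```bash
python3 -m pendant '0 -2 0 -45 1 -12 -1; 0 -5 0 -90 2 -25 -1; 0 -9 0 -130 3 -37 -1; 0 -14 0 -165 4 -46 -1; 0 -18.8 0 -186 4 -52 -1'
python3 -m pendant '0 0 0 0 0 0 -1; 0 0 0 0 0 0 -1; 0 0 0 0 0 0 -1'
python3 -c "
from h import *
goal([.97,0,1.0],pitch(90));print(robot.observe()['joint_pos'].round(2))"
```

```text
time_s: 17.3
tcp_pos: [0.9702, -0.0012, 1.0008]
eef_rot: [0.002, 0.706, 0.001, 0.708]
wrist_force: [-0.7, 0.7, -1.8]
width: 0.481
finger_force: 35.0
time_s: 17.6
tcp_pos: [0.9704, -0.0007, 0.9979]
eef_rot: [0.002, 0.709, 0.001, 0.706]
wrist_force: [-0.0, 0.2, -2.5]
width: 0.48
finger_force: 35.0
t 17.6 tcp [ 9.704e-01 -7.000e-04  9.979e-01] turn [-0.  -0.2 -0.2] shift [-2.1  0.7 -0.4] w 0.47989647742801655 F [-0.   0.2 -2.5]
[-0.03  0.23  1.03  0.11  0.32 -1.67]
```

```bash
python3 -c "
from h import *
c=snap('scene','scene9'); print(proj(c,[.97,0,1.0]),proj(c,[.97,0,1.04])); cv2.imwrite('pics/s9.png',c['frame'][:,:,::-1])
T=np.array(c['world_to_cam']); print(T[:3,:3]@[.97,0,1.0]+T[:3,3])
print(proj(c,[.97,0,.6]),proj(load('top0'),[.97,0,.6]),proj(c,[.96,-.0466,.7]))"
```

```text
[ -268.91480531 -1024.15144331] [ -360.67595708 -1291.98756745]
[-0.28048023  0.58473134 -0.27488955]
[ 54.51188872 -53.97346737] [ 322.24218522 -168.99986343] [  13.2349679  -178.19179755]
```

The block is out of both cameras' view here, so I'll check its tilt in the gripper from the earlier close-up instead.

```bash
python3 -c "
from h import *
c=load('scene3'); Rc=rot_down(-75.2)
for z in (.079,.081):
  for x in((42,-22,22),(-42,-22,22),(-42,22,22)):
    q=np.array([.586,.0277,z])+Rc@(np.array(x)+[2,0,4])/1000
    print(x,((proj(c,q)-[305,180]+.5)*8).round(0))
print(robot.observe()['tcp_pos'],R.from_quat(robot.observe()['eef_rot']).as_matrix()[:,0])"
```

```text
(42, -22, 22) [ 45. 216.]
(-42, -22, 22) [304. 336.]
(-42, 22, 22) [394. 249.]
(42, -22, 22) [ 45. 211.]
(-42, -22, 22) [304. 330.]
(-42, 22, 22) [395. 243.]
[ 9.70159439e-01 -5.28606258e-04  9.98659685e-01] [-0.00292291  0.00396407 -0.99998787]
```

```bash
python3 -m pendant '0 0 0 0 0 0 -1; 0 0 0 0 0 0 -1; 0 0 0 0 0 0 -1' && python3 -c "
from bench import robot
print(robot.observe()['joint_velocities'].round(3)); print(robot.finish_job())"
```

```text
time_s: 17.95
tcp_pos: [0.9694, -0.0002, 1.0009]
eef_rot: [0.001, 0.707, 0.001, 0.707]
wrist_force: [0.4, 0.9, -1.9]
width: 0.478
finger_force: 35.0
[-0.001 -0.001  0.     0.001 -0.002 -0.   ]
the job is handed in; nothing more can be done
None
```

The job is handed in at about 18 s: the bored (-x) end went an estimated 29 mm onto the right pin and was drawn off, and the block is now held still, bore up, about 1 m above the bench; that final pose was out of camera view, so it rests on the arm's readings.

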